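# Stand the seasonings in their own trays

### The arm

A 6-joint arm with a two-finger parallel gripper is mounted at the origin on a cart in front of the work surface, level with it; the furniture and walls round the work are solid. World frame = base frame: x ahead of the robot, y to its left, z up, the work surface at z = 0. Lengths are in m, angles in rad, forces in N, time in s.
With the tool pointing down it reaches from about 0.325 to 0.9 m from the base axis. Payload 6.1 kg.
Tool frame: the origin (TCP) lies midway between the tips of the shut fingers; the grasp point (between the pads) lies 19 mm behind it; z points along the fingers, y is the line along which they close (so a half turn about z gives the same grasp; the last joint's range is limited). The gripper opens to 85 mm and grips with 20 to 120 N. Pads are 22 mm wide; open, the fingers measure 114 mm over their backs; the gripper's body (76 mm by 85 mm) begins 54 mm behind the grasp point. The pads swing forward as they close: fully open they stand 13 mm farther back than shut.
Start: joints at [-1.418, 0.22, 1.526, -0, 1.395, -0.126], TCP at [0.172, -0.601, 0.231] pointing down, gripper open.
Joint ranges: [-2.98, 2.98], [-0.91, 2.08], [0.09, 2.57], [-1.24, 4.39], [0.2, 2.65], [-2.68, 2.68]. Speed limits (rad/s): [2.57, 2.57, 3.01, 3.14, 3.14, 3.14].

### API

Orientations are given as [roll, pitch, yaw] about the fixed x, y, z axes, in that order (R = Rz(yaw) Ry(pitch) Rx(roll)).
In Python, from plant import movep, move_l, set_joints, gripper_to, hold, inverse_kinematics, observe, get_image, get_calibration, Unreachable, job_done gives the robot as it stands. Calls block until the motion is done:
- movep(position, orientation): joint-space move of the TCP to a pose.
- move_l(position, feed=0.15, rotation=None, max_force=None): straight line of the TCP; rotation=None keeps the orientation; feed is the mean speed in m/s. With max_force (N) it stops when the force on the tool has changed by that much, and returns True; else False.
- set_joints(angles): joint-space move.
- gripper_to(opening, f_grip=None): finger opening in m; f_grip is the grip in N (None keeps the last); returns when the fingers have stopped.
- hold(seconds).
- inverse_kinematics(position, orientation): joint angles nearest the present ones, or None.
- observe(): the state.
- get_image(name): name is "side" or "top" or "wrist"; returns (picture, depth): 420x560x3 uint8, red, green, blue; 420x560 float32, m along the optical axis (not along the pixel's ray), 0 where there is no reading.
- get_calibration(name): a dict with "intrinsics" (3x3 intrinsics, pixels), "dist_coeffs" ([k1, k2, p1, p2, k3] as OpenCV has them; the pictures are not rectified), "world_from_camera" (4x4, takes a point from camera to world coordinates). Camera axes: x right, y down, z forward; pixel columns grow to the right and rows downward; lengths in m; the calibration is good to about 2 mm. A picture is of the moment at which its call begins: read the wrist's pose just before it. get_calibration takes no time and is no camera call; for the wrist camera it gives the pose at the moment of the call.
A pose or a line that the arm cannot do raises Unreachable and nothing moves.
- job_done(): hands the job in; it is judged then, once.
The state is a dict: "time_s": time; "q": joint angles; "joint_velocities": joint speeds; "joint_torque": joint torques, N m; "eef_pos": TCP position; "tcp_rot": TCP orientation; "ft_force": force on the tool from outside, world axes, zero at the start; "torque": the same for the moment, N m; "opening": finger opening in m; "grasp_force": force on a finger pad.
Only numpy, scipy, OpenCV 4.12 (cv2) and the standard library are available. Lean on these libraries where they do the work, as an engineer would, in place of code of your own. Each camera call takes 0.05 s, during which the arm holds its last target. There are 200 camera calls.

### The job

Tidy the seasonings on the kitchen island: stand the pepper mill in the brown wooden tray, the glass salt shaker in the white tray, the dark-lidded herb jar in the green tray and the jar of spread in the yellow tray. Each must end upright with its foot down inside the rim; set them down gently rather than dropping them, knock none over, and leave the green apple and the mug alone.

Things in the scene. Friction and masses are not known exactly. Their poses are not given: they have to be found in the camera images.
- pepper_mill: dark brown turned wooden pepper mill, standing, 170 mm tall; body 58 mm across at the foot, up to 122 mm height; above it a round head 49 mm across from 123 to 159 mm height, a small metal knob on top. Best gripped by the head, at 140 mm height; the head does not turn. About 0.18 kg. Origin: centre of its underside, z up through its top when it stands upright.
- salt_shaker: clear glass salt shaker with white salt and a light grey perforated cap, standing, 90 mm tall, 44 mm across up to 74 mm height, cap 34 mm across. Can be gripped at 50 mm height. About 0.1 kg. Origin: centre of its underside, z up through its top when it stands upright.
- herb_jar: slim glass herb jar with a black lid and a dark label with green leaves, standing, 105 mm tall, a plain cylinder 41 mm across. Can be gripped at 70 mm height. About 0.11 kg. Origin: centre of its underside, z up through its top when it stands upright.
- spread_jar: wide glass jar of tan spread with a pale grey lid, standing, 94 mm tall, body 60 to 61 mm across, lid 64 mm across from 83 to 94 mm height, fixed on. Best gripped by the lid, at 85 mm height (lower down, the overhanging lid may catch on the gripper). About 0.38 kg. Origin: centre of its underside, z up through its top when it stands upright.
- wood_tray: orange-brown wooden round coaster tray, fixed to the worktop, 86 mm across outside, 76 mm across inside the rim; rim top 12 mm and inner floor 4 mm above the worktop; the place of the pepper mill. Origin: centre of its underside on the worktop, z up.
- white_tray: white ceramic round coaster tray, fixed to the worktop, 72 mm across outside, 62 mm across inside the rim; rim top 12 mm and inner floor 4 mm above the worktop; the place of the salt shaker. Origin: centre of its underside on the worktop, z up.
- green_tray: green round coaster tray, fixed to the worktop, 70 mm across outside, 60 mm across inside the rim; rim top 12 mm and inner floor 4 mm above the worktop; the place of the herb jar. Origin: centre of its underside on the worktop, z up.
- yellow_tray: yellow round coaster tray, fixed to the worktop, 92 mm across outside, 82 mm across inside the rim; rim top 12 mm and inner floor 4 mm above the worktop; the place of the spread jar. Origin: centre of its underside on the worktop, z up.
- apple_1: green apple, 70 mm across, 65 mm tall, standing loose behind the work; to be left alone. Origin: centre of its underside.
- mug_2: black and white mug with a handle, 80 x 114 mm, 94 mm tall, standing loose behind the work; to be left alone. Origin: centre of its underside.
Things that resemble listed ones, but are neither listed nor needed, are in the scene too. There is more than one size of the white_tray; the job needs the smallest.

How it is judged:
At the end, for the whole second after the job is handed in: Each of the four stands in its own tray (pepper mill: wooden, salt shaker: white, herb jar: green, spread jar: yellow): its axis within 15 mm of the tray's centre, its foot less than 9 mm above the worktop (on the tray's 4 mm floor, inside the rim), upright within 0.12 rad (7 degrees), and at rest (horizontal distance between pepper_mill and wood_tray below 0.015 m and z of pepper_mill in the frame of wood_tray below 0.009 m and angle between each of pepper_mill, salt_shaker, herb_jar, spread_jar's own z axis and vertical below 0.12 rad and linear speed of each of pepper_mill, salt_shaker, herb_jar, spread_jar below 0.03 m/s and horizontal distance between salt_shaker and white_tray below 0.015 m and z of salt_shaker in the frame of white_tray below 0.009 m and horizontal distance between herb_jar and green_tray below 0.015 m and z of herb_jar in the frame of green_tray below 0.009 m and horizontal distance between spread_jar and yellow_tray below 0.015 m and z of spread_jar in the frame of yellow_tray below 0.009 m); the robot touches nothing.
It fails at once if one of the four seasonings is tipped over (angle between any of pepper_mill, salt_shaker, herb_jar, spread_jar's own z axis and vertical above 0.9 rad).
It fails at once if one of the four is dropped from more than about 13 mm, thrown or knocked away (moves faster than 0.5 m/s while no finger touches it) ((linear speed of pepper_mill above 0.5 m/s and contact force between pepper_mill and the fingers below 0.2 N) or (linear speed of salt_shaker above 0.5 m/s and contact force between salt_shaker and the fingers below 0.2 N) or (linear speed of herb_jar above 0.5 m/s and contact force between herb_jar and the fingers below 0.2 N) or (linear speed of spread_jar above 0.5 m/s and contact force between spread_jar and the fingers below 0.2 N)).
It fails at once if the green apple is pushed more than 20 mm (distance of apple_1 from where it was at the start of the episode above 0.02 m).
It fails at once if the mug is pushed more than 20 mm (distance of mug_2 from where it was at the start of the episode above 0.02 m).
It also fails if it takes over 109 s, if anything falls off the work surface, if the arm or the gripper's body presses on something with over 40 N, if the wrist force passes 120 N, or if a joint passes its speed limit or range.

## Working session

There is one attempt and no reset: what is moved stays moved. The work goes in short steps, each a Python script; the robot and the scene stay as the last script left them, time stands still between calls to the robot, and variables do not carry over. Pictures are saved under pics/ and viewed, at most 14 in all, crops included, and the job is handed in when it is done.

```bash
ls; mkdir -p pics; python3 - <<'E'
from plant import *
import cv2,numpy as np
for n in("top","side"):
    p,d=get_image(n); cv2.imwrite(f"pics/{n}0.png",p[:,:,::-1]); np.savez(f"{n}0.npz",p=p,d=d)
    c=get_calibration(n); print(n,np.round(c["intrinsics"],1).tolist(),c["dist_coeffs"],np.round(c["world_from_camera"],3).tolist())
print(observe()["time_s"])
E
```

```text
pics
top [[490.2, 0.0, 279.0], [0.0, 490.2, 213.2], [0.0, 0.0, 1.0]] [-0.17251696  0.          0.          0.          0.        ] [[-0.015, -0.997, 0.071, 0.448], [-1.0, 0.014, -0.004, 0.067], [0.003, -0.071, -0.997, 1.521], [0.0, 0.0, 0.0, 1.0]]
side [[399.9, 0.0, 281.3], [0.0, 399.9, 206.3], [0.0, 0.0, 1.0]] [-0.06257444  0.          0.          0.          0.        ] [[0.999, -0.031, 0.007, 0.517], [-0.024, -0.589, 0.808, -0.894], [-0.021, -0.807, -0.59, 0.71], [0.0, 0.0, 0.0, 1.0]]
0.1
```

View pics/top0.png

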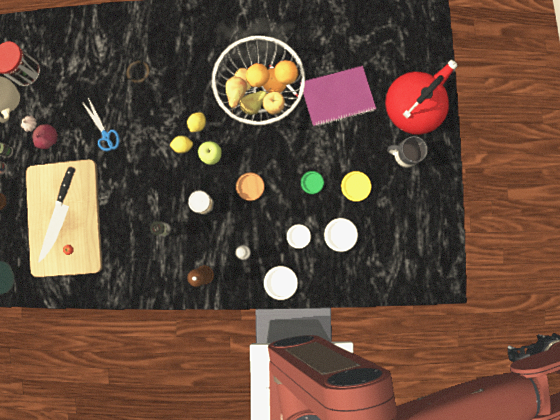

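View pics/side0.png

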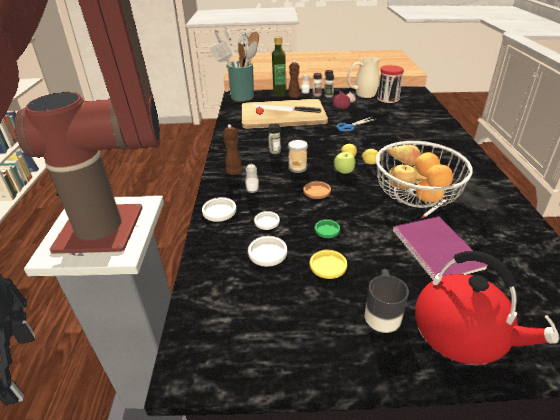

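The top view shows these candidates:
- **Pepper mill:** (200,277) near, also seen in side at (233,150). A second mill stands far back, at side (295,80).
- **Salt shaker:** (243,252), side (252,178). There are similar shakers at the back, around side (306,85).
- **Herb jar:** (160,229), side (274,142). There are similar jars at the back, side (317,83) and (329,85).
- **Spread jar:** (200,202), side (298,156).
- **White trays:** (299,236), (341,235) and (281,283). The first looks smallest.
- **Other trays:** wood (250,187), green (312,183), yellow (356,186).
- **Leave alone:** apple (209,153) and mug (410,152).

Next I'll measure them and check close crops.

```bash
cat > h.py <<'E'
import numpy as np,cv2
from plant import *
def rays(c,uv):
    K,D,T=(np.array(c[k],float) for k in("intrinsics","dist_coeffs","world_from_camera"))
    n=cv2.undistortPoints(np.array(uv,float).reshape(-1,1,2),K,D).reshape(-1,2)
    return T[:3,3],np.c_[n,np.ones(len(n))]@T[:3,:3].T
def onplane(c,uv,z):
    o,r=rays(c,uv); return o+r*((z-o[2])/r[:,2])[:,None]
def cloud(c,d):
    h,w=d.shape; u,v=np.meshgrid(np.arange(w),np.arange(h))
    o,r=rays(c,np.c_[u.ravel(),v.ravel()]); P=o+r*d.reshape(-1,1); P[d.ravel()==0]=np.nan
    return P.reshape(h,w,3)
E
python3 - <<'E'
from h import *
z=np.load("top0.npz");p,d=z["p"],z["d"];c=get_calibration("top");P=cloud(c,d)
hsv=cv2.cvtColor(p,cv2.COLOR_RGB2HSV)
print("table z",np.nanmedian(P[260:275,320:450,2]))
S=lambda a,b,e,f:cv2.inRange(hsv,a,b)
for n,(u,v),lo,hi in [("wood",(250,187),(5,80,80),(20,255,255)),("green",(312,183),(40,80,40),(85,255,255)),("yellow",(356,186),(22,90,90),(35,255,255)),("w1",(299,236),(0,0,120),(180,70,255)),("w2",(341,235),(0,0,120),(180,70,255)),("w3",(281,283),(0,0,120),(180,70,255))]:
    m=cv2.inRange(hsv,lo,hi); k,l,s,ce=cv2.connectedComponentsWithStats(m); i=l[v,u]
    cn=cv2.findContours((l==i).astype(np.uint8),0,2)[0][0]
    W=onplane(c,cv2.convexHull(cn).reshape(-1,2),.012)[:,:2].astype(np.float32)*1000
    (x,y),r=cv2.minEnclosingCircle(W); print(n,round(x,1),round(y,1),"diam",round(2*r,1),"ext",np.round(np.ptp(W,axis=0),1),"mean-mid",np.round((W.max(0)+W.min(0))/2,1))
for n,(u,v),h in [("mill",(200,277),.170),("salt",(243,252),.09),("herb",(160,229),.105),("spread",(200,202),.094)]:
    Q=P[v-20:v+20,u-20:u+20].reshape(-1,3); t=Q[Q[:,2]>.03]
    tt=t[t[:,2]>h-.015]; print(n,len(t),"zmax",np.round(np.nanpercentile(t[:,2],98),3),"top n",len(tt),np.round((tt.max(0)+tt.min(0))/2*1000,1) if len(tt) else "", np.round(np.ptp(tt,axis=0)*1000) if len(tt) else "")
a=cv2.resize(p[140:310,130:400],None,fx=2.9,fy=2.9,interpolation=3)
cv2.imwrite("pics/topcrop.png",a[:,:,::-1])
q=np.load("side0.npz")["p"]; b=cv2.resize(q[115:215,200:350],None,fx=5,fy=5,interpolation=3);cv2.imwrite("pics/sidecrop.png",b[:,:,::-1])
E
```

```text
table z -0.00026830239371244957
wood 641.4 150.8 diam 90.4 ext [87.9 87.1] mean-mid [641.9 150.1]
green 652.0 -41.8 diam 76.5 ext [75.3 74.8] mean-mid [651.8 -42.5]
yellow 638.0 -178.8 diam 96.6 ext [94.3 92. ] mean-mid [ 637.7 -178.5]
w1 484.7 3.5 diam 75.8 ext [74.1 74.2] mean-mid [484.8   3.8]
w2 487.7 -127.2 diam 105.4 ext [102.3 103. ] mean-mid [ 487.4 -127.7]
w3 342.8 60.8 diam 104.9 ext [101.5 101.6] mean-mid [342.8  59.9]
mill 379 zmax 0.168 top n 77 [369.5 298.7 164.2] [30. 34. 18.]
salt 161 zmax 0.091 top n 103 [437.  173.4  84. ] [32. 32. 17.]
herb 206 zmax 0.109 top n 151 [511.4 420.9 101.6] [35. 42. 18.]
spread 410 zmax 0.098 top n 371 [588.5 296.2  91.3] [63. 61. 25.]
```

View pics/topcrop.png

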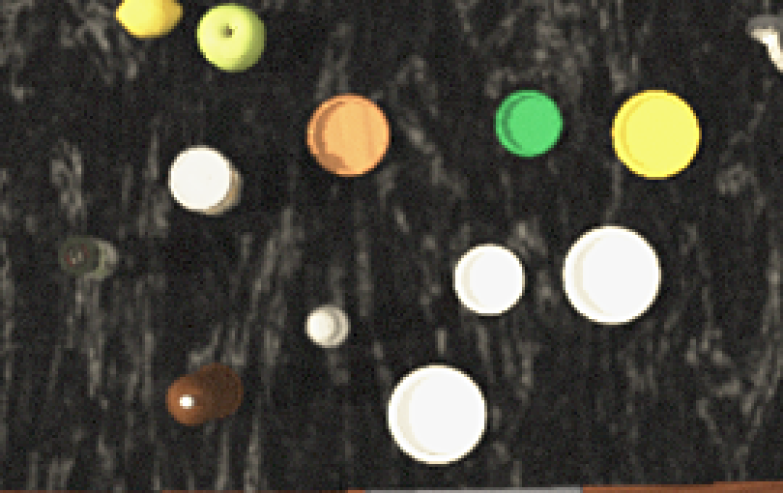

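View pics/sidecrop.png

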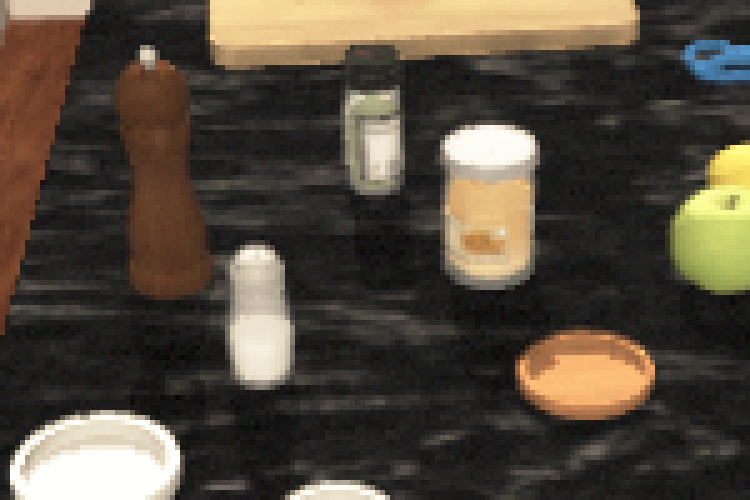

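All choices fit their descriptions:
- The mill, shaker and spread jar match on sight.
- The jar at (160,229) has the dark lid and leaf label.
- The white tray at (299,236) measures about 74 mm. The other two measure about 103 mm.

I'll cross-check positions with the side camera and check reach.

```bash
python3 - <<'E'
from h import *
from scipy.spatial.transform import Rotation as R
z=np.load("side0.npz");p,d=z["p"],z["d"];c=get_calibration("side");P=cloud(c,d)
zt=np.load("top0.npz");ct=get_calibration("top");hs=cv2.cvtColor(p,cv2.COLOR_RGB2HSV)
for n,s,lo,hi in [("wood",(317,190),(5,80,70),(20,255,255)),("green",(327,229),(40,80,40),(85,255,255)),("yellow",(328,265),(22,90,90),(35,255,255)),("w1",(267,221),(0,0,110),(180,70,255))]:
    m=cv2.inRange(hs,lo,hi);k,l,st,ce=cv2.connectedComponentsWithStats(m)
    i=np.bincount(l[s[1]-6:s[1]+7,s[0]-6:s[0]+7].ravel())[1:].argmax()+1
    Q=P[l==i]; Q=Q[(Q[:,2]>.008)&(Q[:,2]<.018)]*1000
    print(n,"side mid",np.round((np.percentile(Q,1,axis=0)+np.percentile(Q,99,axis=0))/2,1)[:2],np.round(np.ptp(Q,axis=0)))
for n,e,h,lo,hi in [("mill",(.37,.299),.17,.125,.158),("salt",(.437,.173),.09,.03,.07),("herb",(.511,.421),.105,.03,.1),("spread",(.588,.296),.094,.03,.08)]:
    Q=P.reshape(-1,3); Q=Q[(np.hypot(Q[:,0]-e[0],Q[:,1]-e[1])<.06)&(Q[:,2]>lo)&(Q[:,2]<hi)]*1000
    a,b=np.percentile(Q,2,axis=0),np.percentile(Q,98,axis=0); f=np.percentile(Q[:,1],5)
    print(n,"side x mid",round((a[0]+b[0])/2,1),"width",round(b[0]-a[0],1),"front y",round(f,1))
g=zt["p"][268:288,188:212].min(2); v,u=np.where(g>140); print("knob top",onplane(ct,[(188+u.mean(),268+v.mean())],.167),len(u))
hs=cv2.cvtColor(zt["p"],cv2.COLOR_RGB2HSV)
for n,(u,v),h in [("spread",(200,202),.094),("salt",(243,252),.09)]:
    m=cv2.inRange(hs,(0,0,150),(180,60,255));k,l,st,ce=cv2.connectedComponentsWithStats(m);i=l[v,u];print(n,"lid centroid",np.round(onplane(ct,[ce[i]],h)*1000,1),st[i][2:])
o=observe();print(o["tcp_rot"],o["opening"])
for yaw in np.deg2rad([-180,-135,-90,-45,0,45,90,135]):
    ok=[]
    for x,y in [(.37,.299),(.437,.173),(.511,.421),(.588,.296),(.641,.15),(.485,.004),(.652,-.042),(.638,-.179)]:
        for zz in(.03,.3):
            q=inverse_kinematics([x,y,zz],[np.pi,0,yaw]); ok.append(q is not None)
    print(round(np.rad2deg(yaw)),ok.count(True), None if q is None else np.round(q,2))
E
```

```text
wood side mid [639.6 148. ] [83. 87.  8.]
green side mid [649.3 -43.5] [67. 72.  7.]
yellow side mid [ 635.6 -181.9] [90. 91.  7.]
w1 side mid [483.6   0.5] [69. 75.  7.]
mill side x mid 367.6 width 44.4 front y 272.9
salt side x mid 437.0 width 37.5 front y 152.1
herb side x mid 510.4 width 39.9 front y 399.2
spread side x mid 586.5 width 57.0 front y 265.6
knob top [[0.36823026 0.30039843 0.167     ]] 14
spread lid centroid [[588.8 297.   94. ]] [ 22  22 373]
salt lid centroid [[438.4 170.   90. ]] [ 14  13 152]
[-3.13974472e+00 -2.57656255e-04  2.78788379e-01] 0.08512992869909473
-180 16 [-0.39  0.28  1.33  0.    1.53 -1.96]
-135 14 None
-90 4 None
-45 10 [-0.39  0.28  1.33 -0.    1.53  1.96]
0 16 [-0.39  0.28  1.33 -0.    1.53  1.18]
45 16 [-0.39  0.28  1.33 -0.    1.53  0.39]
90 16 [-0.39  0.28  1.33  0.    1.53 -0.39]
135 16 [-0.39  0.28  1.33  0.    1.53 -1.18]
```

The two cameras agree within about 3 mm. I'll pick in the order herb, spread, salt, mill, because the tall mill would block later paths. I'll start with the herb jar and take a wrist look first.

```bash
cat >> h.py <<'E'
YAW=np.pi/4; ROT=[np.pi,0,YAW]; LIFT=.15
def above(xy,z): move_l([*xy,z],feed=.25)
def pick(xy,zg,w,f):
    above(xy,zg+LIFT); move_l([*xy,zg+.05],feed=.2)
    hit=move_l([*xy,zg],feed=.06,max_force=8)
    gripper_to(w-.012,f_grip=f); o=observe()
    print("pick hit",hit,"t",round(o["time_s"],1),"open",round(o["opening"],4),"grasp",round(float(np.max(o["grasp_force"])),1))
    if hit or abs(o["opening"]-w)>.006: raise SystemExit("grasp suspicious")
    z0=o["eef_pos"][2]; move_l([*xy,z0+.02],feed=.05); move_l([*xy,z0+LIFT],feed=.2)
    o=observe(); print("lifted open",round(o["opening"],4),"ft",np.round(o["ft_force"],1)); return z0
def place(xy,z0,w):
    move_l([*xy,z0+LIFT],feed=.2); move_l([*xy,z0+.025],feed=.15)
    hit=move_l([*xy,z0+.001],feed=.02,max_force=4); o=observe()
    print("down hit",hit,"z-z0",round(o["eef_pos"][2]-z0,4),"open",round(o["opening"],4))
    if not .0<o["eef_pos"][2]-z0<.008: raise SystemExit("placing height suspicious, still gripping")
    gripper_to(w+.012); hold(.2); z=o["eef_pos"][2]
    move_l([*xy,z+.03],feed=.05); move_l([*xy,z+LIFT],feed=.25); print("t",round(observe()["time_s"],1))
E
python3 - <<'E'
from h import *
movep([.511,.4205,.3],ROT); gripper_to(.085)
c=get_calibration("wrist");p,d=get_image("wrist");cv2.imwrite("pics/w1.png",p[:,:,::-1]);P=cloud(c,d)
Q=P.reshape(-1,3);Q=Q[(Q[:,2]>.09)&(Q[:,2]<.13)&(np.hypot(Q[:,0]-.511,Q[:,1]-.42)<.045)]*1000
print(len(Q),np.round((Q.max(0)+Q.min(0))/2,1),np.round(np.ptp(Q,axis=0),1),np.round(np.median(Q,axis=0),1),observe()["eef_pos"],observe()["time_s"])
E
```

```text
926 [511.7 422.3  99.1] [40.3 40.  17.8] [513.1 423.2 105.4] [0.51118685 0.42027326 0.299993  ] 4.1083
```

View pics/w1.png

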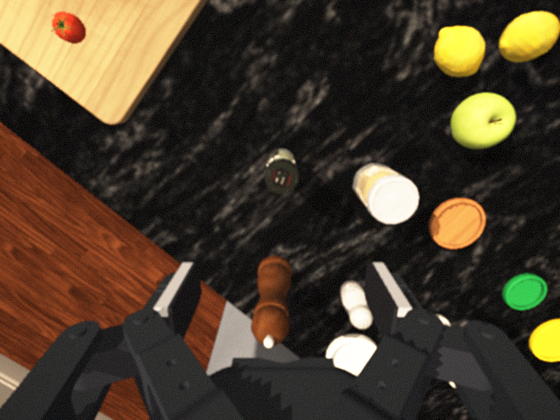

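The wrist view shows the herb jar's dark lid at (283,175). It measures 40 mm across at z = 105 mm, centred at (512,422), which agrees with the other cameras. The fingers are clear of everything, so I'll pick and place it.

```bash
python3 - <<'E'
from h import *
z0=pick((.5115,.4215),.046,.041,35)
place((.6505,-.043),z0,.041)
p,d=get_image("side");cv2.imwrite("pics/s1.png",cv2.resize(p[100:300,180:420],None,fx=3,fy=3)[:,:,::-1])
E
```

```text
pick hit False t 6.8 open 0.0402 grasp 34.9
lifted open 0.0398 ft [-0.3 -1.1 -1.8]
down hit True z-z0 0.0041 open 0.0402
t 14.6
```

The jar touched down 4.1 mm above its pick height, which is the tray floor. The spread jar is next.

```bash
python3 - <<'E'
from h import *
gripper_to(.085)
z0=pick((.588,.2965),.062,.064,70)
place((.637,-.180),z0,.064)
p,d=get_image("side");cv2.imwrite("pics/s2.png",cv2.resize(p[100:300,180:420],None,fx=3,fy=3)[:,:,::-1])
E
```

```text
pick hit False t 18.5 open 0.0621 grasp 75.7
lifted open 0.0614 ft [ 0.2 -0.5 -4.2]
down hit True z-z0 0.0041 open 0.0616
t 26.3
```

View pics/s2.png

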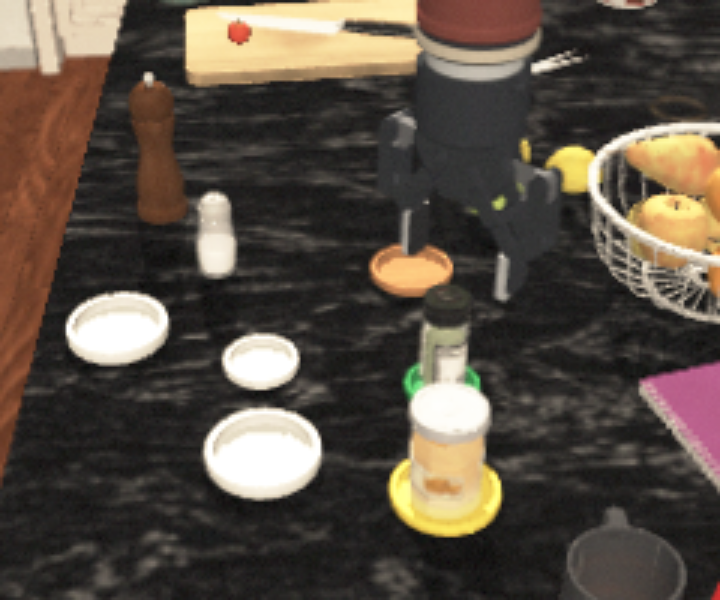

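In this crop the herb jar stands upright in the green tray at (443,345). The spread jar stands in the yellow tray at (447,450). Salt shaker and pepper mill are next.

```bash
python3 - <<'E'
from h import *
gripper_to(.085)
above((.637,-.180),.3); above((.437,.172),.3)
z0=pick((.437,.172),.026,.044,35)
place((.484,.002),z0,.044)
above((.484,.002),.32);gripper_to(.085); above((.368,.299),.32)
z0=pick((.368,.299),.117,.049,45)
place((.6405,.149),z0,.049)
above((.6405,.149),.35); movep([.4,-.3,.35],ROT)
for n in("side","top"):
    p,d=get_image(n);np.savez(f"{n}1.npz",p=p,d=d)
    a=p[100:300,180:420] if n=="side" else p[140:310,130:400]
    cv2.imwrite(f"pics/{n}_end.png",cv2.resize(a,None,fx=2.9,fy=2.9)[:,:,::-1])
P=cloud(get_calibration("top"),d).reshape(-1,3)
for n,e,h in [("mill",(.6405,.149),.173),("salt",(.484,.002),.094),("herb",(.6505,-.043),.109),("spread",(.637,-.18),.098)]:
    t=P[(np.hypot(P[:,0]-e[0],P[:,1]-e[1])<.05)&(P[:,2]>h-.012-.02*(n=="mill"))]
    print(n,np.round((t.max(0)+t.min(0))/2*1000,1),np.round(np.ptp(t,axis=0)*1000),"off",np.round(1000*((t.max(0)+t.min(0))/2)[:2]-1000*np.array(e),1))
print(observe()["time_s"])
E
```

```text
pick hit False t 31.6 open 0.0398 grasp 34.9
lifted open 0.0401 ft [-0.7  0.3 -1.4]
down hit True z-z0 0.004 open 0.0398
t 37.9
pick hit False t 42.9 open 0.0467 grasp 46.3
lifted open 0.0468 ft [-0.2  0.4 -1.8]
down hit True z-z0 0.0041 open 0.0471
t 49.8
mill [639.  148.2 159.1] [47. 46. 34.] off [-1.5 -0.8]
salt [484.4   2.4  90.9] [32. 32. 18.] off [0.4 0.4]
herb [649.7 -41.9 107.4] [38. 35. 18.] off [-0.8  1.1]
spread [ 637.4 -177.2   95.8] [63. 62. 19.] off [0.4 2.8]
52.1833
```

View pics/side_end.png

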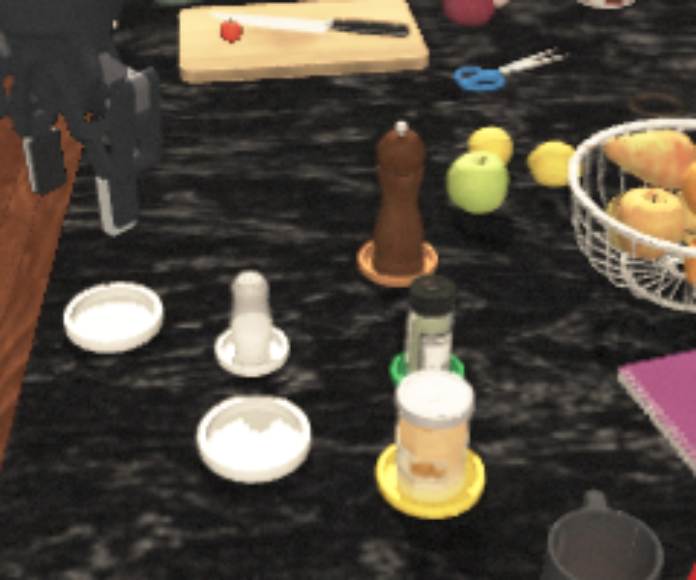

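View pics/top_end.png

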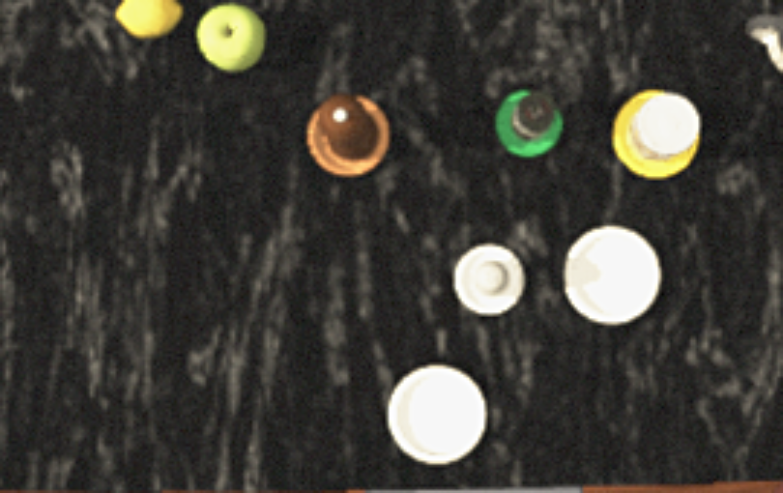

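In both views all four stand upright, each centred in its own tray: mill (400,200), salt (250,325), herb (432,320) and spread (433,435) in the side crop. They are within about 3 mm of the tray centres. The apple hasn't moved, the mug looks undisturbed, and the arm is clear, so I'll hand in.

```bash
python3 -c "
from plant import *
hold(.3); print(job_done())"
```

```text
the job is handed in; nothing more can be done
None
```

The job is handed in at about 52 s: all four seasonings stand upright within about 3 mm of their tray centres, none was dropped or tipped, and the apple and mug were left alone; the call returned no verdict.

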